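# Level the pouring board with a wedge

### The arm

A 6-joint arm with a two-finger parallel gripper is mounted at the origin on a cart in front of the work surface, level with it; the furniture and walls round the work are solid. World frame = base frame: x ahead of the robot, y to its left, z up, the work surface at z = 0. Lengths are in mm, angles in rad, forces in N, time in s.
With the tool pointing down it reaches from about 350 to 775 mm from the base axis. Payload 7.3 kg.
Tool frame: the origin (TCP) lies at the very end of the fingers, on their centre line; the grasp point (between the pads) lies 19 mm behind it; x points along the fingers, y is the direction in which the jaws open and shut, and the axes are right-handed (so a half turn about x gives the same grasp; the last joint's range is limited). The gripper opens to 92 mm and grips with 3 to 60 N. Pads are 19 mm wide; open, the fingers measure 130 mm over their backs; the gripper's body (75 mm by 190 mm) begins 47 mm behind the grasp point.
Start: joints at [0.989, 0.342, 1.524, -0, 1.275, -0.146], TCP at [221.61, 475.956, 226.741] pointing down, gripper open.
Joint ranges: [-2.53, 2.53], [-0.77, 2.02], [0.04, 2.7], [-1, 4.14], [0.28, 2.66], [-3.11, 3.11]. Speed limits (rad/s): [2.57, 2.57, 3.14, 3.14, 3.14, 3.14].

### API

Orientations are given as [roll, pitch, yaw] about the fixed x, y, z axes, in that order (R = Rz(yaw) Ry(pitch) Rx(roll)).
In Python, from plant import bot gives the robot as it stands.
- The arm moves only by the tool step_arm, never from a script. Its argument "targets" is a list that holds one entry, the list of rows, each a list of 4 numbers: the shift along the tool's x, y, z in m, then the turn about the tool's x in degrees. A call has exactly 5 rows; each row is the pose to reach, as a shift and turn from the pose measured when the call began, along the tool's axes at that moment; what a row does not reach only later rows make up. A row lasts 1/12 s, in which the tool goes at most 41.7 mm and 7.16 degrees, less where a joint would pass 70% of its speed; a pose out of reach is approached as far as the arm can. A call with a gripper value outside its range is refused whole. "jaw" is the closure, from 0 (fully open) to 1 (shut), set as the call begins (left out, the last holds). The fingers move at their own pace and stop on an object; the grip force is fixed at half the most. Time passes only in rows, so rows that repeat a pose let the fingers close, or fill a call up. It gives the time, the measured TCP pose, the force and the opening at its end, in the units of the state.
- bot.get_obs(): the state, without advancing time (a new reading comes with each control period).
- bot.capture(name): name is "side" or "top"; returns a dict with "color" (400x640x3 uint8, red, green, blue), "depth" (400x640 float32, mm along the optical axis (not along the pixel's ray), 0 where there is no reading), "fov_y" (degrees; the focal length in pixels is half the picture's height over the tangent of half this angle, whatever the lens; pixels are square), "cx", "cy" (the principal point, pixels), "dist_coeffs" ([k1, k2, p1, p2, k3] as OpenCV has them; the pictures are not rectified), "rvec" (rotation vector, rad) and "tvec" (3), from world to camera coordinates, as OpenCV has them. Camera axes: x right, y down, z forward; pixel columns grow to the right and rows downward; lengths in mm; the calibration is good to about 2 mm. A picture is of the moment at which its call begins.
- bot.close_job(): hands the job in, once; it reports no verdict.
The state is a dict: "time": time; "joint_positions": joint angles; "dq": joint speeds; "tau": joint torques, N m; "tool_pos": TCP position; "tcp_rot": TCP orientation; "contact_force": force on the tool from outside, world axes, zero at the start; "moment": the same for the moment, N m; "grip_width": finger opening in mm.
Only numpy, scipy, OpenCV 4.12 (cv2) and the standard library are available. Lean on these libraries where they do the work, as an engineer would, in place of code of your own. Each camera call takes 0.05 s, during which the arm holds its last target. There are 200 camera calls.

### The job

The resin pouring board has to be level before anything is cast on it, but its edge opposite the hinges sits too low. Push the wooden wedge, thin end first and square on, under the middle of that low edge along the table until the steel ball of the level on the board stands centred between the white marks, then let go and leave the wedge there, flat on the table, holding the board level.

Things in the scene. Friction and masses are not known exactly. Their poses are not given: they have to be found in the camera images.
- wedge_heel (a point): (Sizes in mm.) Loose wooden wedge 160 long, 36 wide: a heel block 40 long, 36 wide, 40 tall (grip it across the 36), then a ramp 120 long falling from 29.4 to a thin end 3 high. (A flat strip of the same wood, length and width, 20 thick, lies near: not it.) Point: centre of the heel, 20 above the table; x along the wedge to the thin end, 140 away; z up.
- board_edge (a point): (mm) Plywood board 200 x 170 x 12, 0.6 kg, hinged along one edge to a batten fixed on the table; only its weight holds the opposite, low edge down. Feet under the low corners leave 126 clear between them. Point: middle of the low edge's underside, 12 above the table at the start, 24 when level. x from this edge to the hinge (the way the wedge goes in), y along the edge, z up.
- level_mid (a point): (mm) Ball level: black tray 80 x 34 x 16 high fixed on the middle of the board, long side from low edge to hinge, with a groove for the ball; white marks on its rims 14 either side of the middle. Point: where the ball's centre is when the board is level; axes as board_edge.
- ball (a point): (mm) Steel ball, 14 across, in the level's groove; it rolls to the low end and settles in 1 s. Point: its centre. Offset from level_mid along x: -24 (at its stop) at the start, 0 level, positive if that edge is too high. It leaves the stop with the thin end about 60 past the edge; then 10 of wedge travel moves it about 6.5; level at about 95 past.

How it is judged (in metres and radians):
At the end, for the whole second after the job is handed in: The ball rests within 8 mm of the middle of the level, and the wedge lies flat on the table under the board's low edge (the one opposite the hinges), its heel outside, within 30 mm of the edge's middle and within 15 degrees of square to the edge, let go (x of ball in the frame of level_mid between -0.008 and 0.008 m and x of wedge_heel in the frame of board_edge between -0.075 and -0.02 m and y of wedge_heel in the frame of board_edge between -0.03 and 0.03 m and angle between the x axis of wedge_heel and the x axis of board_edge, either way round below 0.26 rad and angle between wedge_heel's own z axis and vertical below 0.1 rad and height (world z) of wedge_heel below 0.025 m); the robot touches nothing.
It also fails if it takes over 45 s, if anything falls off the work surface, if the arm or the gripper's body presses on something with over 40 N, if the wrist force passes 120 N, or if a joint passes its speed limit or range.

## Working session

There is one attempt and no reset: what is moved stays moved. The work goes in short steps, Python scripts to look and compute and a tool call to move; the robot and the scene stay as the last step left them, time stands still between calls to the robot, and variables do not carry over. Pictures are saved under pics/ and viewed, about 8 in all and at most 12, crops included, and the job is handed in when it is done.

Besides the shell and the picture viewer there is one more tool, called after "Request:" as name([rows], argument=value, ...), one row to a line, values as JSON. step_arm: Moves the arm, as the interface text tells. Its arguments: {"type":"object","properties":{"targets":{"type":"array","items":{"type":"array","items":{"type":"array","items":{"type":"number"}}}},"jaw":{"type":"number"}},"required":["targets"]}

```bash
mkdir -p pics; ls
cat > h.py <<'E'
import numpy as np,cv2
from plant import bot
def cap(n,tag):
    d=bot.capture(n); np.savez(f'pics/{tag}.npz',**d); cv2.imwrite(f'pics/{tag}.png',d['color'][:,:,::-1]); return d
def cam(d):
    f=200/np.tan(np.radians(d['fov_y'])/2); K=np.array([[f,0,d['cx']],[0,f,d['cy']],[0,0,1.]])
    R,_=cv2.Rodrigues(np.array(d['rvec'],float)); return K,np.array(d['dist_coeffs'],float),R,np.array(d['tvec'],float).ravel()
def ray(d,u,v):
    K,D,R,t=cam(d); n=cv2.undistortPoints(np.array([[[u,v]]],float),K,D)[0,0]
    return -R.T@t, R.T@np.array([n[0],n[1],1.])
def onz(d,u,v,z):
    o,r=ray(d,u,v); return o+r*(z-o[2])/r[2]
def dep(d,u,v):
    o,r=ray(d,u,v); return o+r*float(d['depth'][int(round(v)),int(round(u))])
def load(tag): return dict(np.load(f'pics/{tag}.npz'))
E
python3 - <<'E'
from h import *
for n in('top','side'):
    d=cap(n,n+'0'); o,_=ray(d,320,200); print(n,o.round(0),d['fov_y'],d['dist_coeffs'])
print(bot.get_obs())
a=[cv2.imread(f'pics/{n}0.png') for n in('top','side')]
E
```

```text
pics
top [342.  25. 971.] 56.08750927737083 [-0.04798893  0.          0.          0.          0.        ]
side [ 264. -874.  440.] 42.87416872080032 [-0.09060422  0.          0.          0.          0.        ]
{'time': 0.1, 'joint_positions': array([ 9.89004709e-01,  3.42679481e-01,  1.52490461e+00, -1.60156805e-05,
        1.27542552e+00, -1.46046907e-01]), 'dq': array([ 0.00062352, -0.00094883, -0.00173459, -0.00173224, -0.00148799,
        0.00109926]), 'tau': array([ 1.41261360e-03, -4.32003093e+01, -2.44696891e+01,  7.18679396e-02,
        5.25223883e-02, -7.74030696e-05]), 'tool_pos': array([221.39928433, 475.63124657, 226.10664172]), 'tcp_rot': array([-1.70603498,  1.56937928, -2.14177502]), 'contact_force': array([-0.48451081, -0.60676107, -0.22647803]), 'moment': array([ 0.00052228,  0.01440088, -0.00870433]), 'grip_width': 91.71524736526979}
```

View pics/top0.png

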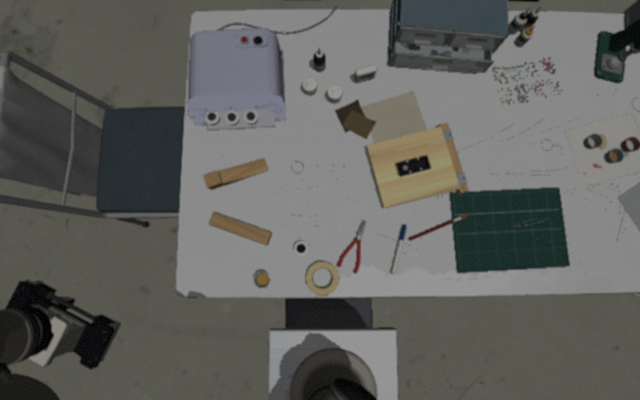

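View pics/side0.png

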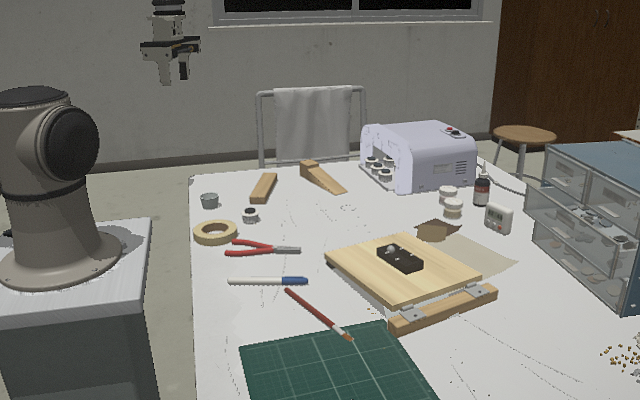

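The top view shows the wedge at about (236,173) with its heel on the left, the strip at (240,228), and the board at (415,167) with its hinge batten on the right, so its low edge is on the left. Next I'll enlarge this area.

Run:
```python
import cv2
a=cv2.imread('pics/top0.png')
w=cv2.resize(a[150:200,195:280],None,fx=8,fy=8,interpolation=cv2.INTER_CUBIC)[:, :680]
b=cv2.resize(a[115:215,360:475],None,fx=6,fy=6,interpolation=cv2.INTER_CUBIC)
cv2.imwrite('pics/w.png',w);cv2.imwrite('pics/b.png',b)
```

```text
(no output)
```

View pics/w.png

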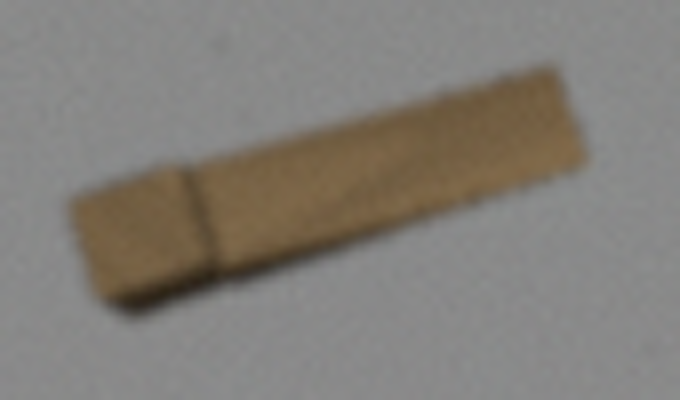

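View pics/b.png

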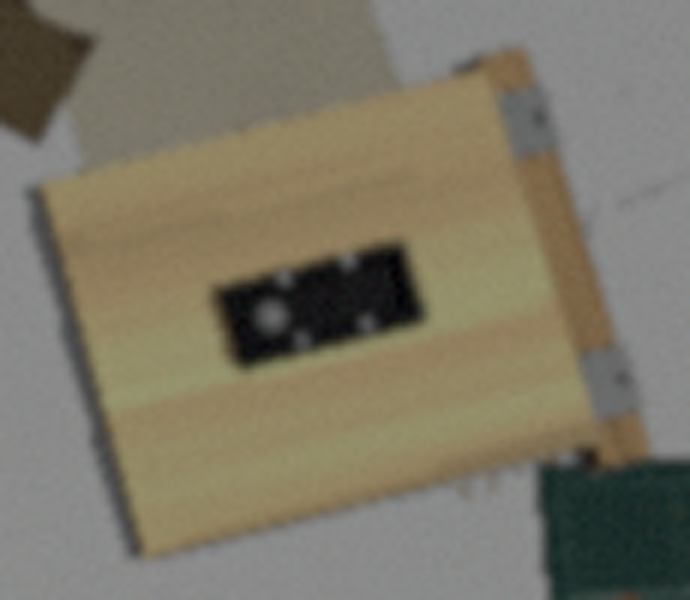

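The wedge crop has the heel top corners at (75,203), (187,168), (212,272) and (100,292), and the thin end at (555,65) to (588,158). In the board crop the low edge runs (40,187) to (140,555), and the ball is at the left stop.

Run:
```python
from h import *
d=load('top0')
W=lambda x,y:((x+.5)/8-.5+195,(y+.5)/8-.5+150)
B=lambda x,y:((x+.5)/6-.5+360,(y+.5)/6-.5+115)
P=lambda f,x,y,z:onz(d,*f(x,y),z)
h=[P(W,*p,40) for p in((75,203),(187,168),(212,272),(100,292))]
t=[P(W,*p,3) for p in((555,65),(588,158))]
hc=np.mean(h,0);tc=np.mean(t,0)
print('heel',np.round(h,1).tolist(),hc.round(1),'tip',np.round(t,1).tolist(),tc.round(1))
print('len',np.linalg.norm((tc-hc)[:2]),'yaw',np.arctan2(*(tc-hc)[1::-1]))
l=[P(B,*p,24) for p in((40,187),(140,555))]; e=np.mean(l,0)
g=[P(B,*p,36) for p in((490,75),(600,450))]
lm=np.mean([P(B,*p,52) for p in((283,279),(348,261),(302,342),(367,323))],0)
print('low',np.round(l,1).tolist(),e.round(1),np.linalg.norm(l[0]-l[1]),'hinge',np.round(g,1).tolist(),'lvl',lm.round(1))
s=l[0]-l[1]; print('edge normal yaw',np.arctan2(-s[0],s[1])if 0 else np.arctan2(-s[0],s[1])%(2*np.pi), 'long yaw',np.arctan2(*(np.mean(g,0)-e)[1::-1]),np.arctan2(*(lm-e)[1::-1]))
# depth checks
for n,f,p in(('heeltop',W,(145,235)),('table',W,(300,340)),('board',B,(110,370))): print(n,dep(d,*f(*p)).round(1))
for lo,hi in((30,60),):
    pass
o=bot.get_obs();import scipy.spatial.transform as T
print(T.Rotation.from_euler('xyz',o['tcp_rot']).as_matrix().round(3))
```

```text
heel [[536.6, 323.8, 40.0], [547.8, 288.3, 40.0], [514.1, 279.0, 40.0], [507.9, 314.5, 40.0]] [526.6 301.4  40. ] tip [[590.1, 177.3, 3.0], [558.5, 165.7, 3.0]] [574.3 171.5   3. ]
len 138.3893837232391 yaw -1.2190895844684457
low [[615.3, -92.2, 24.0], [454.3, -130.9, 24.0]] [ 534.8 -111.5   24. ] 165.61075924408527 hinge [[661.7, -287.6, 36.0], [496.5, -325.5, 36.0]] lvl [ 557.5 -207.1   52. ]
edge normal yaw 4.9484806339205 long yaw -1.3474253243550316 -1.3371766318625002
heeltop [525.7 300.3  42.1]
table [498.1 259.3   3. ]
board [ 534.2 -120.3   23.9]
[[-0.001  0.422  0.907]
 [-0.001  0.907 -0.422]
 [-1.    -0.001 -0.   ]]
```

```bash
cat >> h.py <<'E'
from scipy.spatial.transform import Rotation as Ro
def plan(x,y,z,yawy=None):
    """shift in tool axes (m) and turn (deg) to bring TCP to xyz with tool y axis at world angle yawy (deg), mod 180"""
    o=bot.get_obs(); R=Ro.from_euler('xyz',o['tcp_rot']).as_matrix()
    s=R.T@(np.array([x,y,z])-o['tool_pos'])/1000; a=np.degrees(np.arctan2(R[1,1],R[0,1]))
    t=0 if yawy is None else (a-yawy+90)%180-90
    print('shift',s.round(4),'turn',round(t,2),'| y-ang',a.round(2),'tcp',o['tool_pos'].round(1),'F',o['contact_force'].round(1),'w',round(o['grip_width'],1),'t',o['time'])
E
python3 - <<'E'
from h import *
d=load('top0'); K,D,R,t=cam(d)
v,u=np.mgrid[0:400,0:640]; n=cv2.undistortPoints(np.stack([u,v],-1).reshape(-1,1,2).astype(float),K,D)[:,0]
z=d['depth'].reshape(-1); P=(np.c_[n,np.ones(len(n))]*z[:,None]-t)@R; P=P[z>0]
def foot(c,ang,hy,hz,zmin):
    a=np.radians(ang); q=P[:,:2]-c; l=q@[np.cos(a),np.sin(a)]; m=q@[-np.sin(a),np.cos(a)]
    k=(abs(l)<hy)&(abs(m)<hz)&(P[:,2]>zmin); 
    print(c,'n',k.sum(), (np.c_[l,m,P[:,2]][k].round(0)[:3].tolist() if k.any() else ''))
h0=np.array([526.6,301.4]);h1=np.array([493.3,63.6])
for f in np.linspace(0,1,6):
    c=h0+f*(h1-h0);ang=20.15+f*(13.34-20.15)
    foot(c,ang,110,50,60); foot(c,ang,58,14,12)
plan(526.6,301.4,100,20.15)
E
```

```text
[526.6 301.4] n 0 
[526.6 301.4] n 179 [[19.0, -13.0, 41.0], [20.0, -5.0, 40.0], [18.0, -8.0, 43.0]]
[519.94 253.84] n 0 
[519.94 253.84] n 168 [[43.0, -11.0, 20.0], [42.0, -13.0, 21.0], [42.0, -3.0, 25.0]]
[513.28 206.28] n 0 
[513.28 206.28] n 117 [[57.0, -9.0, 15.0], [57.0, 1.0, 16.0], [56.0, -1.0, 15.0]]
[506.62 158.72] n 0 
[506.62 158.72] n 0 
[499.96 111.16] n 0 
[499.96 111.16] n 0 
[493.3  63.6] n 0 
[493.3  63.6] n 0 
shift [ 0.1261 -0.029   0.3502] turn 44.88 | y-ang 65.03 tcp [221.4 475.6 226.1] F [-0.5 -0.6 -0.2] w 91.7 t 0.1
```

Request:
step_arm([
  [[0,-0.003,0.035,5],[0,-0.006,0.07,10],[0,-0.009,0.105,15],[0,-0.012,0.14,20],[0,-0.015,0.17,25]],
], jaw=0.35)

```text
time: 0.52
tool_pos: [370.7, 388.9, 225.7]
tcp_rot: [-1.223, 1.569, -2.099]
contact_force: [-0.3, -0.3, -0.2]
grip_width: 63.2
```

```bash
python3 -c "
from h import *
plan(526.6,301.4,150,20.15)"
```

```text
shift [0.0757 0.064  0.1669] turn 19.62 | y-ang 39.77 tcp [370.7 388.9 225.7] F [-0.3 -0.3 -0.2] w 63.2 t 0.5167
```

Request:
step_arm([
  [[0.01,0.013,0.034,5],[0.03,0.026,0.068,10],[0.05,0.039,0.1,15],[0.065,0.052,0.135,19.6],[0.076,0.064,0.167,19.6]],
])

```text
time: 0.93
tool_pos: [527.5, 299.7, 147.5]
tcp_rot: [-1.242, 1.566, -2.465]
contact_force: [0.4, -0.1, 0.5]
grip_width: 59.9
```

Run:
```python
from h import *
plan(526.6,301.4,60,20.15)
cap('side','s1');cap('top','t1')
a=cv2.imread('pics/t1.png');b=cv2.imread('pics/s1.png')
x=cv2.resize(a[130:230,180:300],(480,400));y=cv2.resize(b[120:220,240:320],(320,400))
cv2.imwrite('pics/c1.png',np.hstack([x,y]))
```

```text
shift [ 0.0875  0.0002 -0.0021] turn -0.25 | y-ang 19.9 tcp [527.5 299.7 147.5] F [ 0.4 -0.1  0.5] w 59.9 t 0.9333
```

View pics/c1.png

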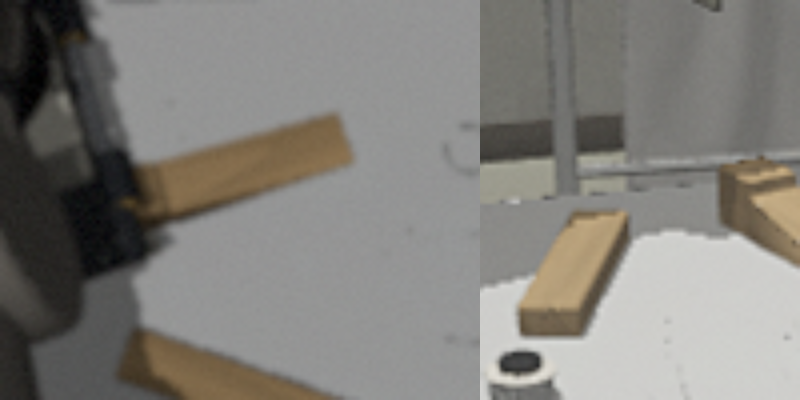

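The gripper is above the heel at crop (130,200), square to the wedge and clear of the strip. I'll descend.

Request:
step_arm([
  [[0.03,0,-0.002,0],[0.06,0,-0.002,0],[0.08,0,-0.002,0],[0.095,0,-0.002,0],[0.1,0,-0.002,0]],
])

```text
time: 1.45
tool_pos: [526.1, 298.8, 43.7]
tcp_rot: [-1.308, 1.56, -2.531]
contact_force: [-0.8, -0.7, 0.1]
grip_width: 59.7
```

Request:
step_arm([
  [[0.01,0,0,0],[0.02,0,0,0],[0.03,0,0,0],[0.036,0,0,0],[0.038,0,0,0]],
])

```text
time: 1.87
tool_pos: [525.3, 298.5, 4.7]
tcp_rot: [-1.332, 1.559, -2.555]
contact_force: [-0.3, 0.5, 0.4]
grip_width: 60.3
```

Request:
step_arm([
  [[0,0,0,0],[0,0,0,0],[0,0,0,0],[0,0,0,0],[0,0,0,0]],
], jaw=1.0)

```text
time: 2.28
tool_pos: [525.8, 298.7, 5.3]
tcp_rot: [-1.305, 1.56, -2.528]
contact_force: [-0.0, 0.1, 0.5]
grip_width: 35.7
```

Run:
```python
from h import *
plan(493.3,63.6,9,13.34)
d=cap('top','t2')
a=cv2.imread('pics/t2.png')
cv2.imwrite('pics/c2.png',cv2.resize(a[140:220,190:290],(800,640))[:600])
```

```text
shift [-0.0019 -0.1107  0.2099] turn 6.58 | y-ang 19.92 tcp [525.8 298.7   5.3] F [-0.   0.1  0.5] w 35.7 t 2.2833
```

Request:
step_arm([
  [[0,-0.01,0.02,1],[0,-0.025,0.05,2],[0.0002,-0.042,0.08,3.5],[0.0004,-0.055,0.105,5],[0.0005,-0.06,0.115,6.5]],
])

```text
time: 2.75
tool_pos: [507.5, 167.1, 5.7]
tcp_rot: [-1.213, 1.558, -2.553]
contact_force: [-0.3, -1.2, -1.7]
grip_width: 35.9
```

```bash
python3 -c "
from h import *
plan(493.3,63.6,6,13.34)"
```

```text
shift [ 0.0006 -0.0375  0.0975] turn -0.11 | y-ang 13.23 tcp [507.5 167.1   5.7] F [-0.3 -1.2 -1.7] w 35.9 t 2.75
```

Request:
step_arm([
  [[0.0002,-0.008,0.02,0],[0.0003,-0.018,0.048,0],[0.0005,-0.03,0.075,0],[0.0006,-0.036,0.092,0],[0.0006,-0.0375,0.0975,0]],
])

```text
time: 3.17
tool_pos: [493.1, 61.6, 6.1]
tcp_rot: [-1.207, 1.558, -2.55]
contact_force: [0.1, 0.5, -1.2]
grip_width: 36.0
```

Request:
step_arm([
  [[0,0,0,0],[0,0,0,0],[0,0,0,0],[0,0,0,0],[0,0,0,0]],
])

```text
time: 3.58
tool_pos: [493.2, 62.5, 6.1]
tcp_rot: [-1.212, 1.558, -2.553]
contact_force: [0.4, 1.1, -0.5]
grip_width: 35.6
```

Run:
```python
from h import *
plan(493.3,63.6,6,13.34)
d=cap('top','t3');cap('side','s3')
a=cv2.imread('pics/t3.png');b=cv2.imread('pics/s3.png')
x=cv2.resize(a[110:210,295:395],(800,800),interpolation=cv2.INTER_CUBIC)[100:700]
cv2.imwrite('pics/c3.png',x);cv2.imwrite('pics/c3s.png',cv2.resize(b[170:320,290:490],(800,600)))
```

```text
shift [ 0.      0.0003 -0.001 ] turn -0.18 | y-ang 13.16 tcp [493.2  62.5   6.1] F [ 0.4  1.1 -0.5] w 35.6 t 3.5833
```

View pics/c3.png

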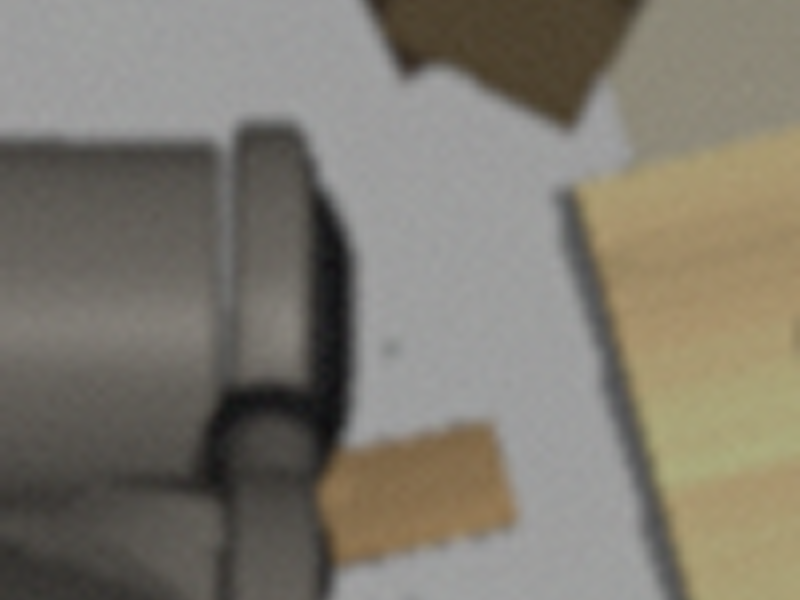

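The thin end is visible at crop (490,425) to (517,522), and the board's low edge runs from (575,190) downwards. I'll compute the lateral offset.

Run:
```python
from h import *
d=load('t3')
W=lambda x,y:((x+.5)/8-.5+295,(y+100.5)/8-.5+110)
t=[onz(d,*W(*p),3) for p in((490,425),(517,522))]
tc=np.mean(t,0)[:2]; e=np.array([534.8,-111.5]); u=np.array([np.cos(-1.338),np.sin(-1.338)]); n=np.array([-u[1],u[0]])
q=tc-e; print(tc,'long',q@u,'lat',q@n, 'wedge yaw from tip edge',np.arctan2(*(t[0]-t[1])[1::-1])-np.pi/2)
tcp=e-0
T=e+u*(95-140+2.7)-n*(q@n); o=bot.get_obs()['tool_pos'][:2]
print('travel to level',95-q@u, (o-e)@u,(o-e)@n)
g=o+u*(80-q@u)-n*(q@n); plan(*g,6,13.34); g=o+u*(60-q@u)-n*(q@n); plan(*g,6,13.34)
```

```text
[525.31295655 -69.5530238 ] long -43.004114720450765 lat 0.44600750182384097 wedge yaw from tip edge -1.3216475095969742
travel to level 138.00411472045076 -178.67476581660736 -0.4786430540295612
shift [ 0.0006 -0.      0.123 ] turn -0.2 | y-ang 13.14 tcp [493.1  62.2   6. ] F [ 0.2  0.1 -1.2] w 35.7 t 3.6833
shift [ 5.00e-04 -1.00e-04  1.03e-01] turn -0.2 | y-ang 13.14 tcp [493.1  62.2   6. ] F [ 0.2  0.1 -1.2] w 35.7 t 3.6833
```

Request:
step_arm([
  [[0.0001,0,0.01,0],[0.0001,0,0.022,0],[0.0002,0,0.034,0],[0.0002,0,0.046,0],[0.0003,0,0.056,0]],
])

```text
time: 4.1
tool_pos: [506.4, 5.8, 6.0]
tcp_rot: [-1.184, 1.558, -2.526]
contact_force: [-0.1, 0.2, -0.7]
grip_width: 36.0
```

Request:
step_arm([
  [[0.0001,0,0.012,0],[0.0001,0,0.026,0],[0.0002,0,0.04,0],[0.0002,0,0.052,0],[0.0003,0,0.062,0]],
])

```text
time: 4.52
tool_pos: [520.2, -55.8, 5.8]
tcp_rot: [-1.264, 1.557, -2.608]
contact_force: [-0.4, 3.8, -3.1]
grip_width: 35.8
```

Request:
step_arm([
  [[0,0,0,0],[0,0,0,0],[0,0,0,0],[0,0,0,0],[0,0,0,0]],
])

```text
time: 4.93
tool_pos: [520.1, -55.6, 5.8]
tcp_rot: [-1.25, 1.557, -2.593]
contact_force: [1.0, -1.3, -3.1]
grip_width: 35.7
```

Request:
step_arm([
  [[0,0,0,0],[0,0,0,0],[0,0,0,0],[0,0,0,0],[0,0,0,0]],
])

```text
time: 5.35
tool_pos: [520.0, -55.3, 5.8]
tcp_rot: [-1.273, 1.557, -2.616]
contact_force: [-0.3, 1.8, -3.2]
grip_width: 36.0
```

```bash
cat >> h.py <<'E'
def look(k):
    o=bot.get_obs()['tool_pos'][:2]; e=np.array([534.8,-111.5]); u=np.array([np.cos(-1.338),np.sin(-1.338)]); n=np.array([-u[1],u[0]])
    print('tip past',(o-e)@u+135.7,'lat',(o-e)@n); plan(*(o),6,13.34)
    cap('top',f't{k}');cap('side',f's{k}')
    a=cv2.imread(f'pics/t{k}.png');b=cv2.imread(f'pics/s{k}.png')
    x=cv2.resize(a[140:190,385:445],(720,600),interpolation=cv2.INTER_CUBIC)[120:480]
    y=cv2.resize(b[220:290,310:490],(720,280),interpolation=cv2.INTER_CUBIC)
    cv2.imwrite(f'pics/c{k}.png',np.vstack([x,y])[:600])
E
python3 -c "
from h import *
look(4)"
```

```text
tip past 77.56374267143515 lat -1.3810548729916405
shift [-0.0002 -0.      0.    ] turn -0.27 | y-ang 13.07 tcp [520.  -55.3   5.8] F [-0.3  1.8 -3.2] w 36.0 t 5.35
```

View pics/c4.png

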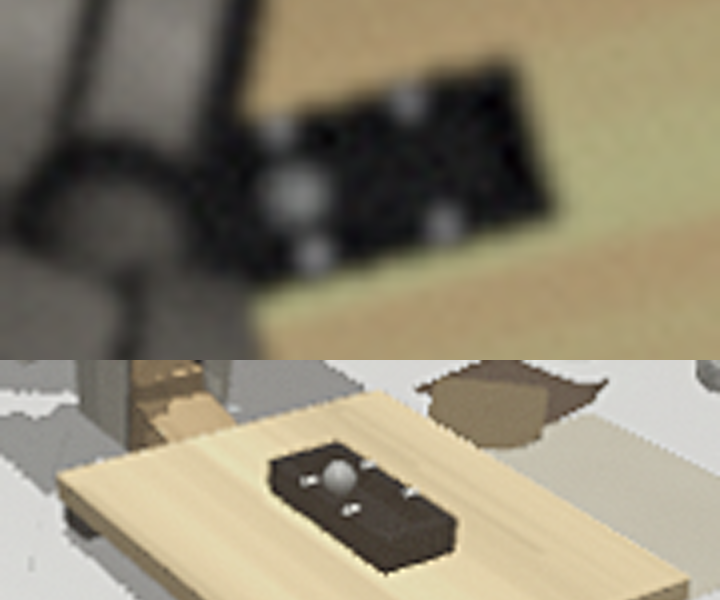

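The ball is at crop (296,193), level with the near mark pair whose midpoint is (297,192). That puts it about 14 mm short, so the wedge needs about 21 mm more.

Request:
step_arm([
  [[0,0,0.004,0],[0,0,0.009,0],[0,0,0.014,0],[0.0001,0,0.018,0],[0.0001,0,0.0205,0]],
])

```text
time: 5.87
tool_pos: [524.8, -76.0, 5.6]
tcp_rot: [-1.282, 1.557, -2.626]
contact_force: [-0.6, 3.2, -3.1]
grip_width: 36.2
```

Request:
step_arm([
  [[0,0,0,0],[0,0,0,0],[0,0,0,0],[0,0,0,0],[0,0,0,0]],
])

```text
time: 6.28
tool_pos: [524.9, -76.3, 5.7]
tcp_rot: [-1.231, 1.557, -2.575]
contact_force: [-1.4, -1.0, -4.0]
grip_width: 35.4
```

Request:
step_arm([
  [[0,0,0,0],[0,0,0,0],[0,0,0,0],[0,0,0,0],[0,0,0,0]],
])

```text
time: 6.7
tool_pos: [524.9, -76.3, 5.7]
tcp_rot: [-1.229, 1.557, -2.573]
contact_force: [-0.5, -0.8, -3.6]
grip_width: 35.4
```

Request:
step_arm([
  [[0,0,0,0],[0,0,0,0],[0,0,0,0],[0,0,0,0],[0,0,0,0]],
])

```text
time: 7.12
tool_pos: [524.9, -76.3, 5.7]
tcp_rot: [-1.229, 1.557, -2.572]
contact_force: [0.1, -0.0, -3.8]
grip_width: 35.6
```

```bash
python3 -c "
from h import *
look(5)"
```

```text
tip past 99.16557674947781 lat -1.4915173107426565
shift [-0.0003 -0.      0.    ] turn -0.31 | y-ang 13.03 tcp [524.9 -76.3   5.7] F [ 0.1 -0.  -3.8] w 35.6 t 7.1167
```

View pics/c5.png

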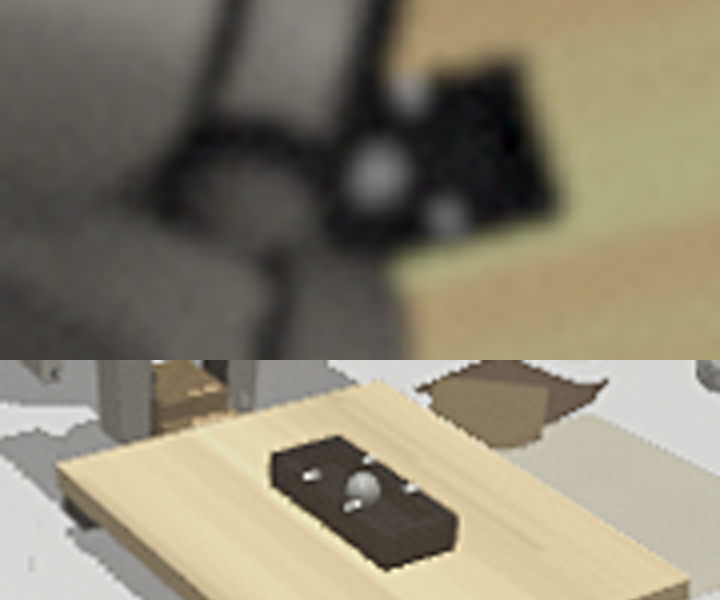

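The ball is at (377,172) and the middle of the marks is about (362,174), so it is roughly +3 mm. The tool carries about 3.8 N downward and the wedge may settle slightly, so I'll release now and recheck.

Request:
step_arm([
  [[0,0,0,0],[0,0,0,0],[0,0,0,0],[0,0,0,0],[0,0,0,0]],
], jaw=0.35)

```text
time: 7.63
tool_pos: [525.2, -76.3, 5.9]
tcp_rot: [-1.19, 1.558, -2.533]
contact_force: [-0.9, 0.3, 0.8]
grip_width: 58.9
```

Request:
step_arm([
  [[-0.005,0,0,0],[-0.02,0,0,0],[-0.05,0,0,0],[-0.085,0,0,0],[-0.12,0,0,0]],
])

```text
time: 8.05
tool_pos: [525.9, -75.3, 127.3]
tcp_rot: [-1.267, 1.557, -2.61]
contact_force: [0.3, 0.3, 0.5]
grip_width: 59.7
```

Request:
step_arm([
  [[-0.01,0,-0.03,0],[-0.02,0,-0.06,0],[-0.03,0,-0.095,0],[-0.03,0,-0.13,0],[-0.03,0,-0.16,0]],
])

```text
time: 8.47
tool_pos: [489.8, 82.6, 157.9]
tcp_rot: [-1.201, 1.559, -2.545]
contact_force: [0.2, 0.7, -1.4]
grip_width: 59.9
```

Request:
step_arm([
  [[0,0,0,0],[0,0,0,0],[0,0,0,0],[0,0,0,0],[0,0,0,0]],
])

```text
time: 8.88
tool_pos: [490.1, 81.5, 157.9]
tcp_rot: [-1.188, 1.559, -2.533]
contact_force: [-0.0, -0.1, 0.2]
grip_width: 59.5
```

Run:
```python
from h import *
look(6)
a=cv2.imread('pics/t6.png');b=cv2.imread('pics/s6.png')
cv2.imwrite('pics/c6.png',np.vstack([cv2.resize(a[135:195,330:450],(800,400),interpolation=cv2.INTER_CUBIC),cv2.resize(b[225:275,310:510],(800,200),interpolation=cv2.INTER_CUBIC)]))
```

```text
tip past -62.3869742332752 lat 1.072008502044838
shift [ 0.1519  0.0017 -0.0007] turn -0.4 | y-ang 12.94 tcp [490.1  81.5 157.9] F [-0.  -0.1  0.2] w 59.5 t 8.8833
```

View pics/c6.png

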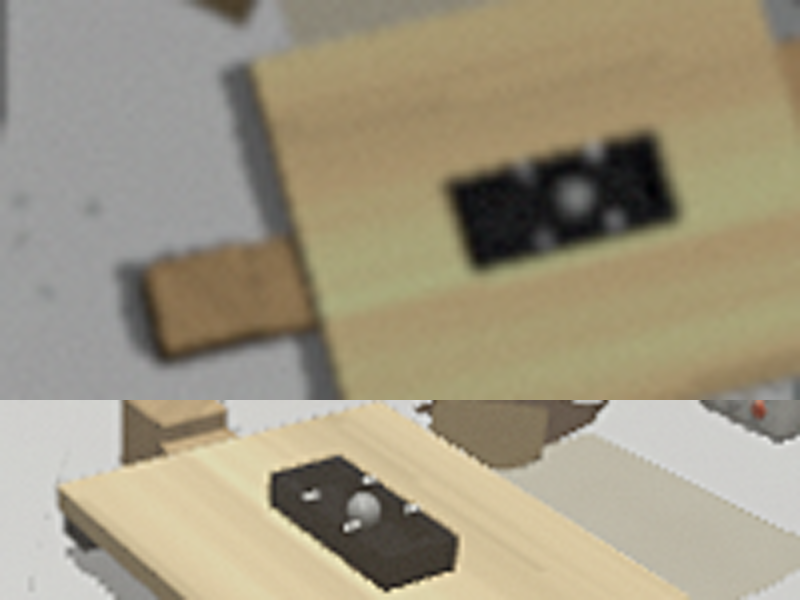

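After release, the marks at (525,172), (597,150), (543,240) and (615,218) average to (570,195). The ball is at (575,197), about +1.7 mm. The wedge lies square with its heel outside, and the arm is clear, so I'll hand in.

```bash
python3 -c "
from plant import bot
print(bot.close_job())"
```

```text
the job is handed in; nothing more can be done
None
```

The board is level and the job is handed in at about 9 s; no verdict was reported. I gripped the wedge by its heel, lined it up with the middle of the low edge and pushed it under along the table. Then I let go and backed the arm well away.

**Last checks, after release:**
- **Ball:** about +1.7 mm from the middle of the marks in the top view, against the 8 mm allowed. It read about +3 mm while I still held the wedge.
- **Wedge:** the thin end is about 99 mm past the edge by arm position, so the heel centre is about 41 mm outside. It is about 1.5 mm off the edge's middle and within about 1–2° of square. It looks flat on the table.
- **Forces:** at most about 5 N at the wrist in any reading.

**Disagreements:** the stated travel to level was about 95 mm, against my 99 mm. The depth picture also read about 2–3 mm high. I judged flatness only from the last picture and did not measure it.

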